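# Move the stove-side row from the board into the divided tray, reversed

## Task

The divided steel tray will be turned round to face the diners, so move the four things from the wooden board into it in reverse order: the one that stands leftmost on the board goes into the rightmost bay, the second from the left into the second from the right, and so on. Stand each one upright on the tray's floor in about the middle of its own bay, without tipping any of them over.

Things in the scene. Friction and masses are not known exactly. Their poses are not given: they have to be found in the camera images.
- tin_mid (a point): The short ribbed food tin, a round cylinder 57 mm in diameter and 72 mm high. Loose, about 0.18 kg, starts upright. This point is at its middle, half-way up (36 mm above its underside); z is its axis, up.
- shaker_mid (a point): The salt shaker, round, glass below and a domed top: 44 mm in diameter up to 74 mm, 34 mm above that, 90 mm high; stands with a lean of up to 3 degrees. Loose, about 0.1 kg, starts upright. This point is at its middle, half-way up (45 mm above its underside); z is its axis, up.
- spice_mid (a point): The tall straight round spice jar with a wide screw cap, 42 mm in diameter and 106 mm high; best held 70 to 80 mm up, so that its cap stays clear of the gripper's palm. Loose, about 0.11 kg, starts upright. This point is at its middle, half-way up (53 mm above its underside); z is its axis, up.
- dropper_mid (a point): The slim round brown dropper bottle: body 33 mm in diameter up to 70 mm high, then a narrower collar and a thin rubber bulb; 102 mm high in all; best held at 60 mm, clear of the gripper's palm. Loose, about 0.07 kg, starts upright. This point is at its middle, half-way up (51 mm above its underside); z is its axis, up.
- coaster_tin: Fixed round cork coaster, 68 mm in diameter, 4 mm thick, on the wooden board; the tin stands on this one at the start. The four coasters look alike; they stay put and so mark where each thing came from. Origin at the centre of its underside, z up.
- coaster_shaker: Fixed round cork coaster, 68 mm in diameter, 4 mm thick, on the wooden board; the shaker stands on this one at the start. The four coasters look alike; they stay put and so mark where each thing came from. Origin at the centre of its underside, z up.
- coaster_spice: Fixed round cork coaster, 68 mm in diameter, 4 mm thick, on the wooden board; the spice jar stands on this one at the start. The four coasters look alike; they stay put and so mark where each thing came from. Origin at the centre of its underside, z up.
- coaster_dropper: Fixed round cork coaster, 68 mm in diameter, 4 mm thick, on the wooden board; the dropper bottle stands on this one at the start. The four coasters look alike; they stay put and so mark where each thing came from. Origin at the centre of its underside, z up.
- board: Fixed wooden board carrying the row at the start, nearer or farther than the tray; 84 x 336 x 10 mm, a steel loop 23 mm high at each end. Coaster centres at y = +120, +40, -40, -120 mm in its frame; things on them have their undersides 14 mm above the stove. Origin: centre of its underside, x away from the robot, y along the row to the robot's left, z up.
- tray: Fixed steel tray with darker walls and four open bays in a row, empty at first; 84 mm deep, 326 mm long. Bay centres at x = 0, y = +120, +40, -40, -120 mm in its frame; bays 77 mm wide along the row, 78 mm deep. Floor 5 mm above the stove, walls and dividers 3 mm thick, up to 17 mm high. Origin: centre of its underside, x away from the robot, y along the row to the robot's left, z up.
Mind the look-alikes: they are no part of the job. Leave any purple look-alike of the part that bears dropper_mid alone.

How it is judged (in metres and radians):
At the end, for the whole second after the job is handed in: Each of the four things stands released, at rest and upright (within 0.15 rad) on the tray's floor (within 6 mm in height), in the bay that mirrors its starting place on the board (leftmost to rightmost and so on), within 15 mm of the bay's centre along and across the row (x of tin_mid in the frame of tray between -0.015 and 0.015 m and z of tin_mid in the frame of tray between 0.035 and 0.047 m and angle between each of tin_mid, shaker_mid, spice_mid, dropper_mid's own z axis and vertical below 0.15 rad and (not (y of coaster_tin in the frame of board between 0.08 and 0.16 m) or y of tin_mid in the frame of tray between -0.135 and -0.105 m) and (not (y of coaster_tin in the frame of board between 0 and 0.08 m) or y of tin_mid in the frame of tray between -0.055 and -0.025 m) and (not (y of coaster_tin in the frame of board between -0.08 and 0 m) or y of tin_mid in the frame of tray between 0.025 and 0.055 m) and (not (y of coaster_tin in the frame of board between -0.16 and -0.08 m) or y of tin_mid in the frame of tray between 0.105 and 0.135 m) and linear speed of each of tin, shaker, spice, dropper below 0.02 m/s and x of shaker_mid in the frame of tray between -0.015 and 0.015 m and z of shaker_mid in the frame of tray between 0.044 and 0.056 m and (not (y of coaster_shaker in the frame of board between 0.08 and 0.16 m) or y of shaker_mid in the frame of tray between -0.135 and -0.105 m) and (not (y of coaster_shaker in the frame of board between 0 and 0.08 m) or y of shaker_mid in the frame of tray between -0.055 and -0.025 m) and (not (y of coaster_shaker in the frame of board between -0.08 and 0 m) or y of shaker_mid in the frame of tray between 0.025 and 0.055 m) and (not (y of coaster_shaker in the frame of board between -0.16 and -0.08 m) or y of shaker_mid in the frame of tray between 0.105 and 0.135 m) and x of spice_mid in the frame of tray between -0.015 and 0.015 m and z of spice_mid in the frame of tray between 0.052 and 0.064 m and (not (y of coaster_spice in the frame of board between 0.08 and 0.16 m) or y of spice_mid in the frame of tray between -0.135 and -0.105 m) and (not (y of coaster_spice in the frame of board between 0 and 0.08 m) or y of spice_mid in the frame of tray between -0.055 and -0.025 m) and (not (y of coaster_spice in the frame of board between -0.08 and 0 m) or y of spice_mid in the frame of tray between 0.025 and 0.055 m) and (not (y of coaster_spice in the frame of board between -0.16 and -0.08 m) or y of spice_mid in the frame of tray between 0.105 and 0.135 m) and x of dropper_mid in the frame of tray between -0.015 and 0.015 m and z of dropper_mid in the frame of tray between 0.05 and 0.062 m and (not (y of coaster_dropper in the frame of board between 0.08 and 0.16 m) or y of dropper_mid in the frame of tray between -0.135 and -0.105 m) and (not (y of coaster_dropper in the frame of board between 0 and 0.08 m) or y of dropper_mid in the frame of tray between -0.055 and -0.025 m) and (not (y of coaster_dropper in the frame of board between -0.08 and 0 m) or y of dropper_mid in the frame of tray between 0.025 and 0.055 m) and (not (y of coaster_dropper in the frame of board between -0.16 and -0.08 m) or y of dropper_mid in the frame of tray between 0.105 and 0.135 m)); the robot touches nothing.
It fails at once if one of the four things is tipped over (more than 0.6 rad) (angle between any of tin_mid, shaker_mid, spice_mid, dropper_mid's own z axis and vertical above 0.6 rad).
It also fails if it takes over 112 s, if anything falls off the work surface, if the arm or the gripper's body presses on something with over 40 N, if the wrist force passes 120 N, or if a joint passes its speed limit or range.

## Robot

A 6-joint arm with a two-finger parallel gripper is mounted at the origin on a cart in front of the work surface, level with it; the furniture and walls round the work are solid. World frame = base frame: x ahead of the robot, y to its left, z up, the work surface at z = 0. Lengths are in mm, angles in rad, forces in N, time in s.
With the tool pointing down it reaches from about 325 to 900 mm from the base axis. Payload 6.1 kg.
Tool frame: the origin (TCP) lies midway between the tips of the shut fingers; the grasp point (between the pads) lies 19 mm behind it; z points along the fingers, y is the line along which they close (so a half turn about z gives the same grasp; the last joint's range is limited). The gripper opens to 87 mm and grips with 3 to 60 N. Pads are 19 mm wide; open, the fingers measure 117 mm over their backs; the gripper's body (75 mm by 190 mm) begins 51 mm behind the grasp point.
Start: joints at [0.978, 0.22, 1.526, -0, 1.395, -0.126], TCP at [281.267, 558.126, 222.538] pointing down, gripper open.
Joint ranges: [-2.98, 2.98], [-0.91, 2.08], [0.09, 2.57], [-1.24, 4.39], [0.2, 2.65], [-2.68, 2.68]. Speed limits (rad/s): [2.57, 2.57, 3.01, 3.14, 3.14, 3.14].

## Interface

Orientations are given as a unit quaternion [w, x, y, z].
In Python, from cell import ctrl, grab_frame gives the robot as it stands.
- The arm moves only by the tool jog_arm, never from a script. Its argument "series" is one flat list of numbers, 5 for each row, row after row: the shift along the tool's x, y, z in mm, then the turn about the tool's z in degrees, then the closure in counts, from 0 (fully open) to 255 (shut). In form: [x, y, z, spin, claw, x, y, z, spin, claw, ...]. A call has 1 to 10 rows; each row shifts and turns the commanded pose from where the row before left it, along the tool's axes as they then stand; what a row does not reach is not made up. A row lasts 1/12 s, in which the tool goes at most 41.7 mm and 7.16 degrees, less where a joint would pass 70% of its speed; a pose out of reach is approached as far as the arm can. A call with a gripper value outside its range is refused whole. The fingers move at their own pace and stop on an object; the grip force is fixed at half the most. Time passes only in rows, so rows that do not move let the fingers close. It gives the time, the measured TCP pose, the force, the opening and the grip force at its end, in the units of the state.
- ctrl.read_state(): the state, without advancing time (a new reading comes with each control period).
- grab_frame(name): name is "scene" or "top" or "wrist"; returns a dict with "frame" (384x512x3 uint8, red, green, blue), "fx", "fy", "cx", "cy" (pixels), "R" (3x3) and "t" (3): a world point X has camera coordinates R X + t; the wrist camera has in their place "tool_from_camera" (4x4, takes a point from camera to tool coordinates, whose origin is the TCP and whose axes are the flange's). Camera axes: x right, y down, z forward; pixel columns grow to the right and rows downward; lengths in mm; the calibration is good to about 2 mm. A picture is of the moment at which its call begins: read the wrist's pose just before it. There is no depth.
- ctrl.sign_off(): hands the job in; it is judged then, once.
The state is a dict: "time_s": time; "joint_positions": joint angles; "dq": joint speeds; "joint_torque": joint torques, N m; "ee_pos": TCP position; "orientation": TCP orientation; "ft_force": force on the tool from outside, world axes, zero at the start; "moment": the same for the moment, N m; "width": finger opening in mm; "finger_force": force on a finger pad.
Only numpy, scipy, OpenCV 4.12 (cv2) and the standard library are available. Lean on these libraries where they do the work, as an engineer would, in place of code of your own. Each camera call takes 0.05 s, during which the arm holds its last target. There are 200 camera calls.

## Working session

There is one attempt and no reset: what is moved stays moved. The work goes in short steps, Python scripts to look and compute and a tool call to move; the robot and the scene stay as the last step left them, time stands still between calls to the robot, and variables do not carry over. Pictures are saved under pics/ and viewed, at most 14 in all, crops included, and the job is handed in when it is done.

Besides the shell and the picture viewer there is one more tool, called in YAML: its name, and indented under it one key for each argument. jog_arm: Moves the arm, as the interface text tells. Its arguments: {"type":"object","properties":{"series":{"type":"array","items":{"type":"number"}}},"required":["series"]}

```bash
mkdir -p pics; cat > h.py <<'E'
import numpy as np, cv2, json, pickle
from cell import ctrl, grab_frame
def save(n,fn):
    f=grab_frame(n); cv2.imwrite(fn,cv2.cvtColor(f["frame"],cv2.COLOR_RGB2BGR)); pickle.dump(f,open('%s.pkl'%n,'wb')); return f
def px2w(f,u,v,z):
    R=np.array(f["R"]);t=np.array(f["t"]).ravel()
    d=R.T@np.array([(u-f["cx"])/f["fx"],(v-f["cy"])/f["fy"],1]);c=-R.T@t
    return c+d*(z-c[2])/d[2]
def w2px(f,X):
    p=np.array(f["R"])@np.array(X)+np.array(f["t"]).ravel();return f["fx"]*p[0]/p[2]+f["cx"],f["fy"]*p[1]/p[2]+f["cy"]
E
python3 - <<'E'
from h import *
for n in("scene","top"):
    f=save(n,f"pics/{n}0.png"); print(n,-np.array(f["R"]).T@np.array(f["t"]).ravel())
s=ctrl.read_state();print(s)
E
```

```text
scene [ 104.83993336 -336.2698752   680.30045223]
top [408.47161753  28.4838572  902.84350822]
{'time_s': 0.1, 'joint_positions': array([ 9.77906229e-01,  2.21172661e-01,  1.52749670e+00,  2.21961583e-06,
        1.39469447e+00, -1.26081390e-01]), 'dq': array([-0.00030211, -0.00172866, -0.00301335, -0.00047456,  0.00123535,
        0.00147195]), 'joint_torque': array([ 3.10686482e-05, -4.95939517e+01, -3.88522911e+01,  7.01501523e-02,
        5.15075598e-02, -1.14426805e-04]), 'ee_pos': array([280.95174844, 557.66724314, 221.53091552]), 'orientation': array([-3.12566623e-04,  2.31291001e-01,  9.72884211e-01, -8.28596106e-04]), 'ft_force': array([ 0.22655177, -0.69194368,  0.51211267]), 'moment': array([ 0.00164819,  0.03606189, -0.00831907]), 'finger_force': 0.0, 'width': 86.65930612459147}
```

View pics/top0.png

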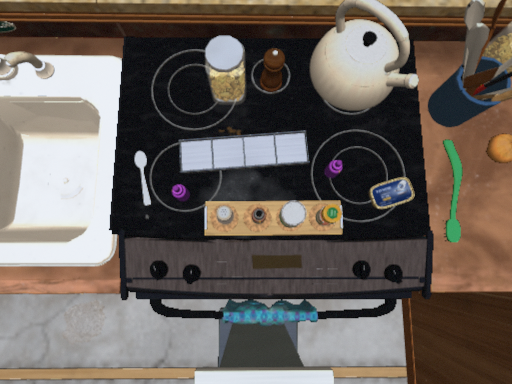

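View pics/scene0.png

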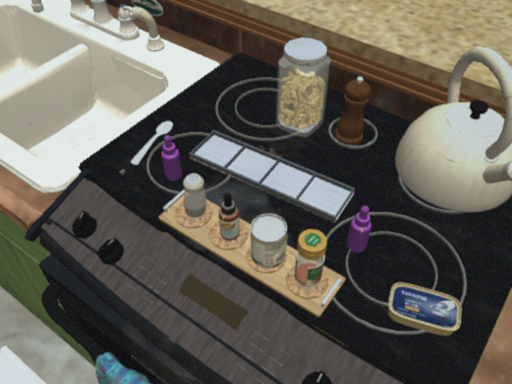

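Left to right on the board: shaker (224,214), dropper (259,214), tin (292,213), spice (329,214). The tray spans roughly (179,140) to (308,162). The purple look-alikes are at (180,191) and (335,167).

```bash
python3 - <<'E'
from h import *
im=cv2.imread('pics/top0.png')[120:245,165:355]
cv2.imwrite('pics/top0c.png',cv2.resize(im,None,fx=4,fy=4,interpolation=cv2.INTER_CUBIC))
E
```

```text
(no output)
```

View pics/top0c.png

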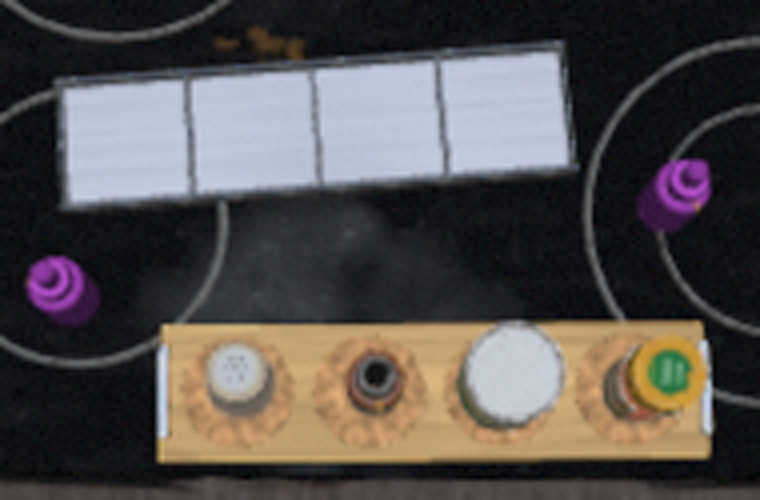

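```bash
python3 - <<'E'
from h import *
f=pickle.load(open('top.pkl','rb'))
P=lambda x,y,z:px2w(f,165+(x+.5)/4-.5,120+(y+.5)/4-.5,z)[:2]
B=np.array([P(x,y,10) for x,y in[(162,323),(702,321),(712,457),(157,463)]])
T=np.array([P(x,y,17) for x,y in[(57,80),(563,42),(577,170),(65,209)]])
for n,q in(('board',B),('tray',T)):
    c=q.mean(0); d=(q[0]+q[3]-q[1]-q[2]); L=np.linalg.norm(d)/2; a=np.arctan2(-d[0],d[1])
    print(n,q.round(),c.round(1),'len',L.round(1),'wid',np.linalg.norm(q[0]-q[3]).round(1),'yaw',np.degrees(a).round(2))
    for y in(120,40,-40,-120): print(y,(c+y*d/np.linalg.norm(d)).round(1))
for n,x,y,z in(('shaker',237,368,102),('dropper',377,374,116),('tin',514,374,86),('spice',665,372,120)): print(n,P(x,y,z).round(1))
for n,x,y in(('c_sh',238,393),('c_dr',371,392),('c_tin',507,393),('c_sp',632,389)): print(n,P(x,y,14).round(1))
for n,x,y,z in(('purpleL',52,277,100),('purpleR',692,173,100)): print(n,P(x,y,z).round(1))
s=ctrl.read_state();from scipy.spatial.transform import Rotation as R
q=s['orientation'];print(R.from_quat(q,scalar_first=True).as_matrix().round(3))
g=np.array(__import__('cell').grab_frame('wrist')['tool_from_camera']);print(g.round(2))
E
```

```text
board [[ 542.  143.]
 [ 544. -190.]
 [ 461. -192.]
 [ 457.  144.]] [500.9 -23.5] len 334.6 wid 85.3 yaw 0.47
120 [499.9  96.5]
40 [500.5  16.5]
-40 [501.2 -63.5]
-120 [ 501.8 -143.5]
tray [[ 695.  212.]
 [ 722. -107.]
 [ 638. -114.]
 [ 612.  204.]] [666.8  49. ] len 319.6 wid 83.5 yaw 4.73
120 [657.  168.6]
40 [663.5  88.9]
-40 [670.1   9.2]
-120 [676.7 -70.5]
shaker [503.5  89.9]
dropper [498.7  13.5]
tin [502.2 -63.9]
spice [ 499.5 -141.5]
c_sh [498.8  95.8]
c_dr [499.4  15.2]
c_tin [498.9 -67.5]
c_sp [ 501.4 -143.9]
purpleL [554.3 193.4]
purpleR [ 615.1 -165.5]
[[-0.893  0.45  -0.001]
 [ 0.45   0.893 -0.001]
 [ 0.    -0.002 -1.   ]]
[[  -0.     -0.95   -0.3    83.26]
 [   1.     -0.     -0.     -0.59]
 [   0.     -0.3     0.95 -161.08]
 [   0.      0.      0.      1.  ]]
```

jog_arm:
  series: [0, 0, 0, 7.1, 0, 0, 0, 0, 7.1, 0, 0, 0, 0, 7.1, 0, 0, 0, 0, 7.1, 0, 0, 0, 0, 7.1, 0, 0, 0, 0, 7.1, 0, 0, 0, 0, 7.1, 0, 0, 0, 0, 7.1, 0, 0, 0, 0, 6.5, 0, 0, 0, 0, 0, 0]

```text
time_s: 0.98
ee_pos: [281.1, 557.9, 222.1]
orientation: [0.0, 0.709, 0.705, -0.0]
ft_force: [0.4, -0.8, -0.9]
width: 86.9
finger_force: 0.0
```

jog_arm:
  series: [-30, 14, 0, 0, 0, -30, 14, 0, 0, 0, -30, 14, 0, 0, 0, -30, 14, 0, 0, 0, -30, 14, 0, 0, 0, -30, 14, 0, 0, 0, -30, 14, 0, 0, 0, -30, 14, 0, 0, 0, 0, 0, 0, 0, 0, 0, 0, 0, 0, 0]

```text
time_s: 1.82
ee_pos: [393.7, 316.8, 222.6]
orientation: [-0.0, 0.708, 0.707, 0.0]
ft_force: [-0.5, -0.3, 0.2]
width: 87.1
finger_force: 0.0
```

```bash
python3 - <<'E'
from h import *
f=pickle.load(open('scene.pkl','rb'))
for n,u,v,z in(('jar front base',300,134,0),('jar left base',278,122,0),('jar right base',324,130,0),('mill front',350,144,0)): print(n,px2w(f,u,v,z).round())
# cross-check tops with scene cam
for n,p in(('shaker',(503.5,89.9,104)),('dropper',(498.7,13.5,116)),('tin',(502.2,-63.9,86)),('spice',(499.5,-141.5,120))):print(n,np.round(w2px(f,p),1))
for p in((695,212,17),(722,-107,17),(638,-114,17),(612,204,17)):print('tray',np.round(w2px(f,p),1))
s=ctrl.read_state();print(s['joint_positions'],s['ee_pos'])
E
```

```text
jar front base [809.  66.   0.]
jar left base [814. 127.   0.]
jar right base [851.  32.   0.]
mill front [844. -36.   0.]
shaker [191.9 176.4]
dropper [225.6 193.3]
tin [266.6 226.7]
spice [309.7 237.8]
tray [212.8 129.3]
tray [353.1 187. ]
tray [333.6 216.3]
tray [189.2 152.2]
[ 5.21306565e-01 -6.88292536e-02  1.83266285e+00  1.80967485e-04
  1.37763959e+00  5.22470541e-01] [393.7234713  316.82453771 222.56558063]
```

jog_arm:
  series: [-28, 13.5, 0, 0, 0, -28, 13.5, 0, 0, 0, -28, 13.5, 0, 0, 0, -28, 13.5, 0, 0, 0, -28, 13.5, 0, 0, 0, -28, 13.5, 0, 0, 0, -28, 13.5, 0, 0, 0, -28, 13, 0, 0, 0, 0, 0, 0, 0, 0, 0, 0, 0, 0, 0]

```text
time_s: 2.65
ee_pos: [500.7, 94.0, 222.3]
orientation: [-0.0, 0.707, 0.707, 0.0]
ft_force: [-0.3, -0.2, 0.5]
width: 86.8
finger_force: 0.0
```

```bash
cat >> h.py <<'E'
def wrist(fn):
    from scipy.spatial.transform import Rotation as Ro
    s=ctrl.read_state(); f=save('wrist',fn)
    T=np.eye(4);T[:3,:3]=Ro.from_quat(s['orientation'],scalar_first=True).as_matrix();T[:3,3]=s['ee_pos']
    C=np.linalg.inv(T@np.array(f['tool_from_camera'])); f['R']=C[:3,:3];f['t']=C[:3,3]; pickle.dump(f,open('wrist.pkl','wb')); return s,f
E
python3 - <<'E'
from h import *
s,f=wrist('pics/w1.png');print(s['ee_pos'])
for n,p in(('shaker',(501.5,92,14)),('shaker top',(503.5,90,104)),('drop',(498.7,13.5,116)),('spice',(499.5,-141.5,120)),('tin',(502.2,-64,86)),('trayFL',(612,204,17)),('tray FR',(638,-114,17))):print(n,np.round(w2px(f,p)))
E
```

```text
[500.71166785  94.00780415 222.29716181]
shaker [253. 162.]
shaker top [255. 188.]
drop [250. 273.]
spice [251. 407.]
tin [254. 322.]
trayFL [362.  55.]
tray FR [358. 318.]
```

View pics/w1.png

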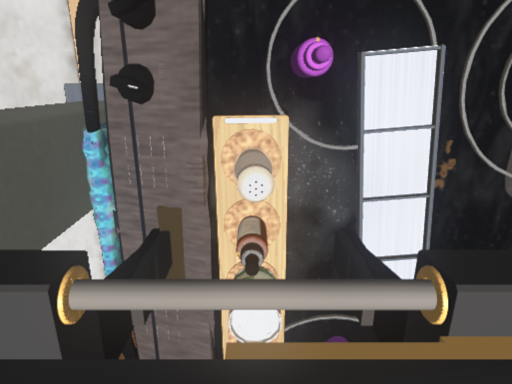

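The wrist view shows the shaker top at (255,184) and its coaster centre at (251,158). Both agree with the estimates to within a few mm, and so does the tray corner at (362,54). I'm going down on the shaker.

jog_arm:
  series: [-1.5, 0.5, 25, 0, 0, 0, 0, 25, 0, 0, 0, 0, 25, 0, 0, 0, 0, 25, 0, 0, 0, 0, 25, 0, 0, 0, 0, 25, 0, 0, 0, 0, 15, 0, 0, 0, 0, 10, 0, 0, 0, 0, 0, 0, 0, 0, 0, 0, 0, 0]

```text
time_s: 3.53
ee_pos: [500.6, 93.6, 47.7]
orientation: [-0.0, 0.707, 0.708, -0.0]
ft_force: [0.8, 0.5, 0.6]
width: 87.2
finger_force: 0.0
```

jog_arm:
  series: [0, 0, 0, 0, 60, 0, 0, 0, 0, 100, 0, 0, 0, 0, 120, 0, 0, 0, 0, 140, 0, 0, 0, 0, 160, 0, 0, 0, 0, 200, 0, 0, 0, 0, 255, 0, 0, 0, 0, 255, 0, 0, 0, 0, 255, 0, 0, 0, 0, 255]

```text
time_s: 4.37
ee_pos: [500.9, 92.4, 47.5]
orientation: [-0.0, 0.707, 0.707, -0.0]
ft_force: [0.9, 0.7, -0.7]
width: 39.8
finger_force: 29.6
```

Width 39.8 is less than the 44 mm expected, so I'll look before lifting.

```bash
python3 - <<'E'
from h import *
s,w=wrist('pics/w2.png');f=save('scene','pics/s2.png')
a=cv2.imread('pics/s2.png')[100:290,100:360];a=cv2.resize(a,(520,380));b=cv2.imread('pics/w2.png')[100:290,130:400];b=cv2.resize(b,(270,190))
c=np.zeros((380,790,3),np.uint8);c[:,:520]=a;c[:190,520:]=b;cv2.imwrite('pics/c2.png',c);print(s['width'],s['finger_force'])
E
```

```text
39.774960932984825 29.610382139508147
```

View pics/c2.png

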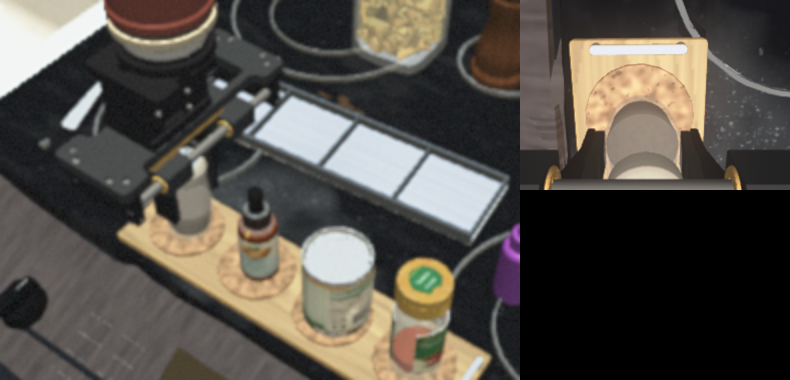

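```bash
python3 - <<'E'
from h import *
f=pickle.load(open('wrist.pkl','rb'))
print(px2w(f,250,200,14),px2w(f,250,164,14), w2px(f,(501,118.5-22,14)))
E
```

```text
[499.49119778 106.94604763  14.        ] [499.55837374 129.47177829  14.        ] (np.float64(252.4828196145809), np.float64(215.89631288527707))
```

The shaker's base edge is at y=107, so its centre is near y=86, about 6 mm off the pads' centre. I'll re-grip it.

jog_arm:
  series: [0, 0, 0, 0, 100, 0, 0, 0, 0, 60, 0, 0, 0, 0, 60, 0, 0, 0, 0, 60, -3, 0, 0, 0, 60, -3, 0, 0, 0, 60, 0, 0, 0, 0, 60, 0, 0, 0, 0, 100, 0, 0, 0, 0, 120, 0, 0, 0, 0, 140]

```text
time_s: 5.3
ee_pos: [500.9, 86.4, 47.6]
orientation: [0.0, 0.707, 0.707, 0.0]
ft_force: [-0.2, -1.5, 0.1]
width: 53.9
finger_force: 0.0
```

jog_arm:
  series: [0, 0, 0, 0, 160, 0, 0, 0, 0, 200, 0, 0, 0, 0, 255, 0, 0, 0, 0, 255, 0, 0, 0, 0, 255, 0, 0, 0, 0, 255]

```text
time_s: 5.8
ee_pos: [500.8, 86.5, 47.5]
orientation: [-0.0, 0.707, 0.707, -0.0]
ft_force: [0.1, 0.2, -0.5]
width: 39.6
finger_force: 29.6
```

jog_arm:
  series: [0, 0, -8, 0, 255, 0, 0, -16, 0, 255, 0, 0, -20, 0, 255, 0, 0, -20, 0, 255, 0, 0, -20, 0, 255, 0, 0, -20, 0, 255, 0, 0, -20, 0, 255, 0, 0, -16, 0, 255, -8, 8, 0, 0, 255, -17, 20, 0, 0, 255]

```text
time_s: 6.63
ee_pos: [528.9, 62.4, 189.0]
orientation: [0.001, 0.706, 0.708, 0.001]
ft_force: [-0.2, 0.4, -1.0]
width: 39.2
finger_force: 29.6
```

jog_arm:
  series: [-17, 20, 0, 0, 255, -17, 20, 0, 0, 255, -17, 20, 0, 0, 255, -17, 20, 0, 0, 255, -17, 20, 0, 0, 255, -17, 20, 0, 0, 255, -17, 18, 0, 0, 255, -13, 10, 0, 0, 255, 0, 0, 0, 0, 255, 0, 0, 0, 0, 255]

```text
time_s: 7.47
ee_pos: [676.5, -71.8, 185.9]
orientation: [-0.001, 0.708, 0.706, -0.001]
ft_force: [-0.1, -0.2, -0.5]
width: 39.9
finger_force: 29.6
```

```bash
python3 - <<'E'
from h import *
s,f=wrist('pics/w3.png');print(s['ee_pos'],s['width'])
for y in(-80,-117,-120,-160):
    pass
c=np.array([666.8,49]);a=np.radians(4.73);ux=np.array([np.cos(a),np.sin(a)]);uy=np.array([-np.sin(a),np.cos(a)])
for y in(0,-80,-163): print(y,[np.round(w2px(f,[*(c+x*ux+y*uy),17])) for x in(-42,42)])
E
```

```text
[676.52547246 -71.8446675  185.937032  ] 39.8697520969526
0 [array([195.,  43.]), array([288.,  34.])]
-80 [array([206., 132.]), array([292., 124.])]
-163 [array([216., 211.]), array([296., 205.])]
```

View pics/w3.png

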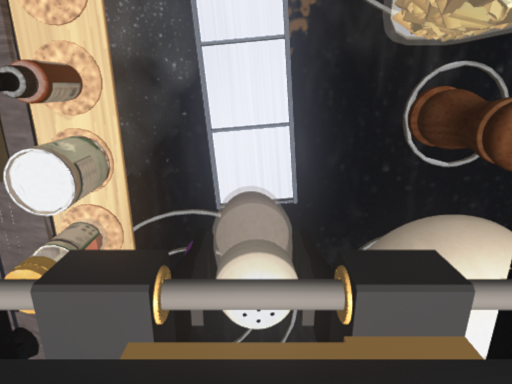

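The tray lines are where predicted: the divider is seen at (213,131) to (290,125) and the end wall at (218,206) to (296,201), both within about 4 mm. I'll lower and release.

jog_arm:
  series: [2, 1, 20, 0, 255, 0, 0, 20, 0, 255, 0, 0, 20, 0, 255, 0, 0, 20, 0, 255, 0, 0, 20, 0, 255, 0, 0, 20, 0, 255, 0, 0, 15, 0, 255, 0, 0, 7, 0, 255, 0, 0, 3, 0, 255, 0, 0, 0, 0, 255]

```text
time_s: 8.35
ee_pos: [677.5, -68.3, 42.2]
orientation: [-0.0, 0.707, 0.707, -0.0]
ft_force: [-0.4, -0.5, -1.0]
width: 39.6
finger_force: 29.6
```

jog_arm:
  series: [0, 0, 0.5, 0, 255, 0, 0, 0.5, 0, 255, 0, 0, 0, 0, 255, 0, 0, 0, 0, 130, 0, 0, 0, 0, 110, 0, 0, 0, 0, 90, 0, 0, 0, 0, 60, 0, 0, 0, 0, 30, 0, 0, 0, 0, 0, 0, 0, 0, 0, 0]

```text
time_s: 9.18
ee_pos: [677.8, -68.7, 41.5]
orientation: [-0.0, 0.707, 0.707, -0.0]
ft_force: [-0.2, -0.2, 0.1]
width: 74.5
finger_force: 0.0
```

jog_arm:
  series: [0, 0, -8, 0, 0, 0, 0, -20, 0, 0, 0, 0, -25, 0, 0, 0, 0, -25, 0, 0, 0, 0, -25, 0, 0, 0, 0, -25, 0, 0, 0, 0, -20, 0, 0, 0, 0, -10, 0, 0, 8, -15, 0, 0, 0, 10, -22, 0, 0, 0]

```text
time_s: 10.02
ee_pos: [641.9, -51.3, 200.7]
orientation: [0.001, 0.708, 0.706, 0.001]
ft_force: [0.1, 0.4, -0.1]
width: 87.1
finger_force: 0.0
```

jog_arm:
  series: [10, -22, 0, 0, 0, 10, -22, 0, 0, 0, 10, -22, 0, 0, 0, 10, -22, 0, 0, 0, 10, -22, 0, 0, 0, 10, -22, 0, 0, 0, 5, -10, 0, 0, 0, 0, 0, 0, 0, 0, 0, 0, 0, 0, 0]

```text
time_s: 10.77
ee_pos: [499.2, 14.5, 199.8]
orientation: [0.001, 0.707, 0.707, 0.0]
ft_force: [-0.2, -0.2, -0.4]
width: 87.2
finger_force: 0.0
```

```bash
python3 - <<'E'
from h import *
s,f=wrist('pics/w4.png');print(s['ee_pos'],s['width'])
g=save('scene','pics/s4.png')
a=cv2.imread('pics/s4.png')[110:300,150:380];a=cv2.resize(a,(460,380));b=cv2.imread('pics/w4.png')[40:300,130:440]
c=np.zeros((380,770,3),np.uint8);c[:,:460]=a;c[:260,460:]=b;cv2.imwrite('pics/c4.png',c)
print(w2px(f,(499,15,14)),w2px(f,(498.7,13.5,116)))
E
```

```text
[499.19855217  14.45921466 199.84518826] 87.22801581604939
(np.float64(251.70042837285754), np.float64(164.55503692595633)) (np.float64(251.4105155396395), np.float64(197.2386775703632))
```

View pics/c4.png

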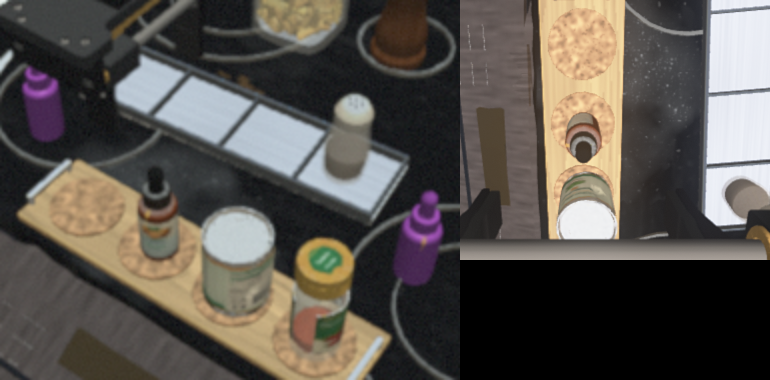

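The shaker stands in the rightmost bay. The dropper's bulb is at wrist pixel (253,190) and its base edge near v=153, so its centre is at about y=14, under the gripper.

jog_arm:
  series: [0, 0, 20, 0, 0, 0, 0, 20, 0, 0, 0, 0, 20, 0, 0, 0, 0, 20, 0, 0, 0, 0, 20, 0, 0, 0, 0, 20, 0, 0, 0, 0, 15, 0, 0, 0, 0, 10, 0, 0, 0, 0, 0, 0, 60, 0, 0, 0, 0, 90]

```text
time_s: 11.7
ee_pos: [499.0, 14.2, 54.2]
orientation: [-0.0, 0.708, 0.707, -0.0]
ft_force: [0.5, -0.6, 0.6]
width: 80.0
finger_force: 0.0
```

jog_arm:
  series: [0, 0, 0, 0, 120, 0, 0, 0, 0, 135, 0, 0, 0, 0, 150, 0, 0, 0, 0, 160, 0, 0, 0, 0, 170, 0, 0, 0, 0, 200, 0, 0, 0, 0, 255, 0, 0, 0, 0, 255, 0, 0, 0, 0, 255, 0, 0, 0, 0, 255]

```text
time_s: 12.53
ee_pos: [498.9, 14.5, 54.7]
orientation: [0.0, 0.707, 0.707, 0.0]
ft_force: [0.2, -0.6, 1.2]
width: 31.3
finger_force: 30.0
```

jog_arm:
  series: [0, 0, -8, 0, 255, 0, 0, -16, 0, 255, 0, 0, -20, 0, 255, 0, 0, -20, 0, 255, 0, 0, -20, 0, 255, 0, 0, -20, 0, 255, 0, 0, -16, 0, 255, 0, 0, -10, 0, 255, 0, 10, 0, 0, 255, -1, 20, 0, 0, 255]

```text
time_s: 13.37
ee_pos: [528.6, 13.7, 184.9]
orientation: [0.0, 0.707, 0.707, 0.0]
ft_force: [1.4, 0.4, -0.6]
width: 31.6
finger_force: 30.0
```

jog_arm:
  series: [-1, 25, 0, 0, 255, -1, 25, 0, 0, 255, -1, 25, 0, 0, 255, -0.5, 25, 0, 0, 255, 0, 22, 0, 0, 255, 0, 14, 0, 0, 255, 0, 6, 0, 0, 255, 0, 0, 0, 0, 255, 0, 0, 10, 0, 255, 0, 0, 20, 0, 255]

```text
time_s: 14.2
ee_pos: [671.9, 9.8, 156.4]
orientation: [0.002, 0.707, 0.707, 0.001]
ft_force: [0.5, -0.2, -0.8]
width: 31.2
finger_force: 30.0
```

jog_arm:
  series: [0, 0, 20, 0, 255, 0, 0, 20, 0, 255, 0, 0, 20, 0, 255, 0, 0, 20, 0, 255, 0, 0, 15, 0, 255, 0, 0, 7, 0, 255, 0, 0, 3, 0, 255, 0, 0, 2, 0, 255, 0, 0, 0, 0, 255, 0, 0, 0, 0, 255]

```text
time_s: 15.03
ee_pos: [671.8, 9.7, 48.9]
orientation: [0.001, 0.707, 0.707, 0.001]
ft_force: [0.2, -0.5, -0.7]
width: 31.3
finger_force: 30.0
```

jog_arm:
  series: [0, 0, 1, 0, 255, 0, 0, 1, 0, 255, 0, 0, 0.5, 0, 255, 0, 0, 0, 0, 255, 0, 0, 0, 0, 155, 0, 0, 0, 0, 140, 0, 0, 0, 0, 120, 0, 0, 0, 0, 80, 0, 0, 0, 0, 30, 0, 0, 0, 0, 0]

```text
time_s: 15.87
ee_pos: [670.7, 9.9, 44.9]
orientation: [-0.0, 0.707, 0.707, -0.0]
ft_force: [-0.3, 0.5, -0.0]
width: 58.3
finger_force: 0.0
```

jog_arm:
  series: [0, 0, 0, 0, 0, 0, 0, -8, 0, 0, 0, 0, -20, 0, 0, 0, 0, -25, 0, 0, 0, 0, -25, 0, 0, 0, 0, -25, 0, 0, 0, 0, -25, 0, 0, 0, 0, -15, 0, 0, 0, 0, -10, 0, 0, -10, -20, 0, 0, 0]

```text
time_s: 16.7
ee_pos: [654.2, 0.8, 201.9]
orientation: [0.003, 0.707, 0.707, 0.003]
ft_force: [0.4, -0.5, 0.1]
width: 86.9
finger_force: 0.0
```

jog_arm:
  series: [-12, -25, 0, 0, 0, -12, -25, 0, 0, 0, -12, -25, 0, 0, 0, -12, -25, 0, 0, 0, -12, -25, 0, 0, 0, -4, -15, 0, 0, 0, 0, -10, 0, 0, 0, 0, 0, 0, 0, 0, 0, 0, 0, 0, 0]

```text
time_s: 17.45
ee_pos: [501.1, -63.8, 198.3]
orientation: [0.0, 0.707, 0.707, 0.0]
ft_force: [-0.4, 0.6, 0.1]
width: 86.7
finger_force: 0.0
```

```bash
python3 - <<'E'
from h import *
s,f=wrist('pics/w5.png');print(s['ee_pos'],s['width'])
g=save('scene','pics/s5.png')
a=cv2.imread('pics/s5.png')[110:300,150:380];a=cv2.resize(a,(460,380));b=cv2.imread('pics/w5.png')[40:300,130:440]
c=np.zeros((380,770,3),np.uint8);c[:,:460]=a;c[:260,460:]=b;cv2.imwrite('pics/c5.png',c)
print(w2px(f,(502,-64,86)),w2px(f,(502,-64+28.5,14)),w2px(f,(502,-63.5+34,14)))
E
```

```text
[501.08424933 -63.84437294 198.32336015] 86.69042862150958
(np.float64(253.1160246332503), np.float64(185.5012185971813)) (np.float64(252.79094563403982), np.float64(138.493046347565)) (np.float64(252.78712366757279), np.float64(132.61200519920618))
```

View pics/c5.png

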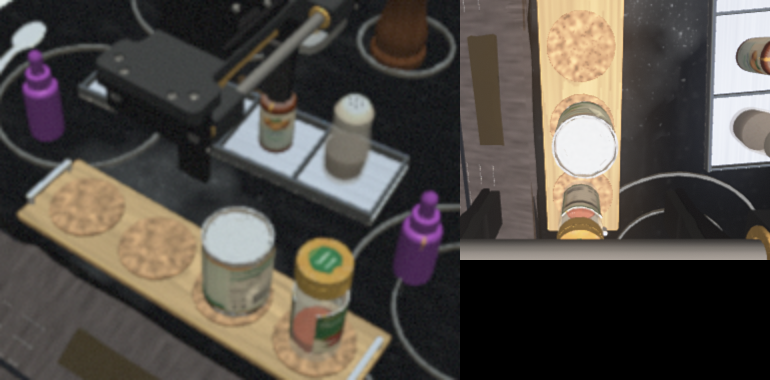

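The dropper and shaker stand in their bays. The tin's top is at wrist pixel (255,186), as predicted.

jog_arm:
  series: [0, 1, 20, 0, 0, 0, 0, 25, 0, 0, 0, 0, 25, 0, 0, 0, 0, 25, 0, 0, 0, 0, 25, 0, 0, 0, 0, 20, 0, 0, 0, 0, 14, 0, 0, 0, 0, 6, 0, 0, 0, 0, 0, 0, 0, 0, 0, 0, 0, 40]

```text
time_s: 18.38
ee_pos: [502.4, -63.9, 38.2]
orientation: [-0.0, 0.707, 0.707, -0.0]
ft_force: [-0.2, 0.7, 0.2]
width: 84.5
finger_force: 0.0
```

jog_arm:
  series: [0, 0, 0, 0, 60, 0, 0, 0, 0, 80, 0, 0, 0, 0, 100, 0, 0, 0, 0, 150, 0, 0, 0, 0, 255, 0, 0, 0, 0, 255, 0, 0, 0, 0, 255]

```text
time_s: 18.97
ee_pos: [502.4, -64.2, 38.7]
orientation: [0.001, 0.707, 0.707, 0.0]
ft_force: [0.1, 0.5, 4.2]
width: 57.0
finger_force: 30.0
```

jog_arm:
  series: [0, 0, -8, 0, 255, 0, 0, -16, 0, 255, 0, 0, -20, 0, 255, 0, 0, -20, 0, 255, 0, 0, -20, 0, 255, 0, 0, -20, 0, 255, 0, 0, -20, 0, 255, 0, 0, -16, 0, 255, 10, 10, 0, 0, 255, 18, 20, 0, 0, 255]

```text
time_s: 19.8
ee_pos: [531.7, -36.8, 179.0]
orientation: [0.001, 0.708, 0.706, 0.0]
ft_force: [1.3, 0.8, -2.0]
width: 56.8
finger_force: 30.0
```

jog_arm:
  series: [20, 20, 0, 0, 255, 20, 20, 0, 0, 255, 20, 20, 0, 0, 255, 20, 20, 0, 0, 255, 20, 20, 0, 0, 255, 15, 18, 0, 0, 255, 8, 10, 0, 0, 255, 4, 4, 0, 0, 255, 0, 0, 10, 0, 255, 0, 0, 20, 0, 255]

```text
time_s: 20.63
ee_pos: [665.2, 91.1, 149.3]
orientation: [0.001, 0.707, 0.707, 0.001]
ft_force: [0.2, -0.6, -1.2]
width: 57.0
finger_force: 30.0
```

jog_arm:
  series: [0, 0, 20, 0, 255, 0, 0, 20, 0, 255, 0, 0, 20, 0, 255, 0, 0, 20, 0, 255, 0, 0, 20, 0, 255, 0, 0, 8, 0, 255, 0, 0, 4, 0, 255, 0, 0, 2, 0, 255, 0, 0, 0, 0, 255, 0, 0, 0, 0, 255]

```text
time_s: 21.47
ee_pos: [664.8, 90.7, 35.4]
orientation: [0.001, 0.707, 0.707, 0.001]
ft_force: [0.9, -0.3, -1.5]
width: 56.7
finger_force: 30.0
```

jog_arm:
  series: [0, 0, 2, 0, 255, 0, 0, 2, 0, 255, 0, 0, 1, 0, 255, 0, 0, 0, 0, 255, 0, 0, 0, 0, 80, 0, 0, 0, 0, 65, 0, 0, 0, 0, 45, 0, 0, 0, 0, 20, 0, 0, 0, 0, 0, 0, 0, 0, 0, 0]

```text
time_s: 22.3
ee_pos: [663.9, 90.8, 29.0]
orientation: [-0.0, 0.707, 0.707, -0.0]
ft_force: [-0.2, -0.1, -0.5]
width: 82.7
finger_force: 0.0
```

jog_arm:
  series: [0, 0, -8, 0, 0, 0, 0, -20, 0, 0, 0, 0, -25, 0, 0, 0, 0, -25, 0, 0, 0, 0, -25, 0, 0, 0, 0, -25, 0, 0, 0, 0, -25, 0, 0, 0, 0, -17, 0, 0, -15, -10, 0, 0, 0, -28, -20, 0, 0, 0]

```text
time_s: 23.13
ee_pos: [636.0, 49.7, 202.1]
orientation: [0.002, 0.706, 0.708, 0.002]
ft_force: [0.4, -0.0, -0.3]
width: 87.4
finger_force: 0.0
```

jog_arm:
  series: [-30, -20, 0, 0, 0, -30, -20, 0, 0, 0, -30, -20, 0, 0, 0, -30, -20, 0, 0, 0, -30, -20, 0, 0, 0, -25, -20, 0, 0, 0, -10, -10, 0, 0, 0, -5, -5, 0, 0, 0, 0, 0, 0, 0, 0, 0, 0, 0, 0, 0]

```text
time_s: 23.97
ee_pos: [499.2, -141.8, 199.6]
orientation: [0.0, 0.708, 0.707, 0.0]
ft_force: [0.0, 0.6, 0.7]
width: 87.0
finger_force: 0.0
```

```bash
python3 - <<'E'
from h import *
s,f=wrist('pics/w6.png');print(s['ee_pos'],s['width'])
g=save('scene','pics/s6.png')
a=cv2.imread('pics/s6.png')[110:300,150:380];a=cv2.resize(a,(460,380));b=cv2.imread('pics/w6.png')[40:300,130:440]
c=np.zeros((380,770,3),np.uint8);c[:,:460]=a;c[:260,460:]=b;cv2.imwrite('pics/c6.png',c)
print(w2px(f,(499.5,-141.5,120)),w2px(f,(501,-143.5+21,14)))
E
```

```text
[ 499.18337079 -141.84147594  199.59499268] 87.04886929545737
(np.float64(252.4937617929525), np.float64(197.46870109910122)) (np.float64(253.6185654349628), np.float64(146.9750848342681))
```

View pics/c6.png

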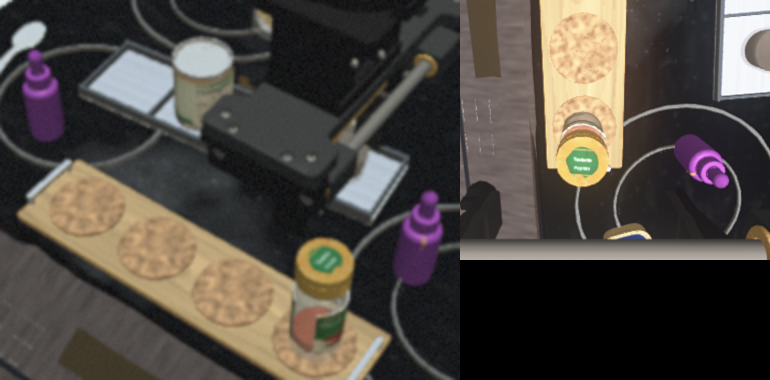

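The tin stands in its bay. The spice cap's centre is at wrist pixel (252,201), so y is about -144. I'll shift by -2 and go down.

jog_arm:
  series: [-2, 0, 20, 0, 0, 0, 0, 20, 0, 0, 0, 0, 20, 0, 0, 0, 0, 20, 0, 0, 0, 0, 20, 0, 0, 0, 0, 15, 0, 0, 0, 0, 10, 0, 0, 0, 0, 5, 0, 0, 0, 0, 0, 0, 60, 0, 0, 0, 0, 90]

```text
time_s: 24.9
ee_pos: [499.3, -143.9, 69.5]
orientation: [0.0, 0.707, 0.707, 0.0]
ft_force: [0.5, 0.2, 0.2]
width: 80.3
finger_force: 0.0
```

jog_arm:
  series: [0, 0, 0, 0, 110, 0, 0, 0, 0, 125, 0, 0, 0, 0, 140, 0, 0, 0, 0, 160, 0, 0, 0, 0, 255, 0, 0, 0, 0, 255, 0, 0, 0, 0, 255, 0, 0, 0, 0, 255]

```text
time_s: 25.57
ee_pos: [498.9, -144.2, 69.2]
orientation: [0.0, 0.707, 0.707, 0.0]
ft_force: [0.3, -0.1, 1.1]
width: 40.6
finger_force: 30.0
```

jog_arm:
  series: [0, 0, -8, 0, 255, 0, 0, -16, 0, 255, 0, 0, -20, 0, 255, 0, 0, -20, 0, 255, 0, 0, -20, 0, 255, 0, 0, -20, 0, 255, 0, 0, -16, 0, 255, 0, 0, -10, 0, 255, 10, 5, 0, 0, 255, 20, 10, 0, 0, 255]

```text
time_s: 26.4
ee_pos: [513.7, -114.9, 199.3]
orientation: [0.0, 0.708, 0.706, -0.0]
ft_force: [0.4, -0.9, -2.6]
width: 40.8
finger_force: 30.0
```

jog_arm:
  series: [28, 14, 0, 0, 255, 28, 14, 0, 0, 255, 28, 14, 0, 0, 255, 28, 14, 0, 0, 255, 28, 14, 0, 0, 255, 28, 14, 0, 0, 255, 28, 14, 0, 0, 255, 28, 14, 0, 0, 255, 28, 14, 0, 0, 255, 20, 12, 0, 0, 255]

```text
time_s: 27.23
ee_pos: [651.4, 161.4, 196.9]
orientation: [-0.001, 0.707, 0.707, -0.001]
ft_force: [0.5, -1.0, -1.1]
width: 40.4
finger_force: 30.0
```

jog_arm:
  series: [8, 4, 0, 0, 255, 4, 2, 0, 0, 255, 0, 0, 0, 0, 255, 0, 0, 0, 0, 255]

```text
time_s: 27.57
ee_pos: [657.2, 169.2, 198.2]
orientation: [-0.0, 0.707, 0.707, -0.001]
ft_force: [0.0, -0.8, -2.7]
width: 40.4
finger_force: 30.0
```

Position (657,169) is good. Going down to a TCP height of 62.

jog_arm:
  series: [0.5, 0.5, 10, 0, 255, 0, 0, 20, 0, 255, 0, 0, 20, 0, 255, 0, 0, 20, 0, 255, 0, 0, 20, 0, 255, 0, 0, 20, 0, 255, 0, 0, 15, 0, 255, 0, 0, 5, 0, 255, 0, 0, 3, 0, 255, 0, 0, 0, 0, 255]

```text
time_s: 28.4
ee_pos: [658.4, 169.9, 65.9]
orientation: [-0.0, 0.708, 0.707, -0.0]
ft_force: [1.2, 0.9, -1.6]
width: 40.2
finger_force: 30.0
```

jog_arm:
  series: [0, 0, 1, 0, 255, 0, 0, 1, 0, 255, 0, 0, 1, 0, 255, 0, 0, 0, 0, 255, 0, 0, 0, 0, 255]

```text
time_s: 28.82
ee_pos: [658.7, 170.5, 63.5]
orientation: [0.0, 0.707, 0.707, 0.0]
ft_force: [-0.1, -0.3, -1.4]
width: 40.7
finger_force: 30.0
```

jog_arm:
  series: [0, 0, 1, 0, 255, 0, 0, 1, 0, 255, 0, 0, 0.5, 0, 255, 0, 0, 0, 0, 255, 0, 0, 0, 0, 128, 0, 0, 0, 0, 110, 0, 0, 0, 0, 90, 0, 0, 0, 0, 50, 0, 0, 0, 0, 0, 0, 0, 0, 0, 0]

```text
time_s: 29.65
ee_pos: [658.5, 170.4, 60.7]
orientation: [0.0, 0.707, 0.707, 0.0]
ft_force: [-0.1, -0.5, 0.3]
width: 68.4
finger_force: 0.0
```

jog_arm:
  series: [0, 0, 0, 0, 0, 0, 0, -8, 0, 0, 0, 0, -20, 0, 0, 0, 0, -25, 0, 0, 0, 0, -25, 0, 0, 0, 0, -25, 0, 0, 0, 0, -25, 0, 0, 0, 0, -25, 0, 0, 5, -15, 0, 0, 0, 15, -25, 0, 0, 0]

```text
time_s: 30.48
ee_pos: [621.3, 188.9, 217.2]
orientation: [0.002, 0.708, 0.706, 0.002]
ft_force: [-0.8, 1.1, -0.5]
width: 86.9
finger_force: 0.0
```

jog_arm:
  series: [25, -20, 0, 0, 0, 25, -20, 0, 0, 0, 25, -20, 0, 0, 0, 25, -20, 0, 0, 0, 25, -20, 0, 0, 0, 20, -15, 0, 0, 0, 10, -5, 0, 0, 0, 0, 0, 0, 0, 0, 0, 0, 0, 0, 0]

```text
time_s: 31.23
ee_pos: [499.0, 345.4, 214.0]
orientation: [0.0, 0.707, 0.707, 0.0]
ft_force: [0.3, -0.7, 0.0]
width: 87.2
finger_force: 0.0
```

```bash
python3 - <<'E'
from h import *
f=save('top','pics/t7.png');g=save('scene','pics/s7.png')
a=cv2.resize(cv2.imread('pics/t7.png')[115:190,165:325],(640,300),interpolation=cv2.INTER_CUBIC)
b=cv2.resize(cv2.imread('pics/s7.png')[90:230,170:390],(440,280))
c=np.zeros((580,640,3),np.uint8);c[:300]=a;c[300:,:440]=b;cv2.imwrite('pics/c7.png',c)
c=np.array([667,50]);an=np.radians(4.73);uy=np.array([-np.sin(an),np.cos(an)])
for n,y,h in(('spice',120,111),('tin',40,77),('dropper',-40,107),('shaker',-120,95)):
    u,v=w2px(f,[*(c+y*uy),h]);u2,v2=w2px(f,[*(c+y*uy),5]);print(n,'top',round((u-165)*4),round((v-115)*4),'floor',round((u2-165)*4),round((v2-115)*4))
E
```

```text
spice top 97 112 floor 125 163
tin top 243 119 floor 251 153
dropper top 381 93 floor 377 143
shaker top 518 89 floor 502 134
```

View pics/c7.png

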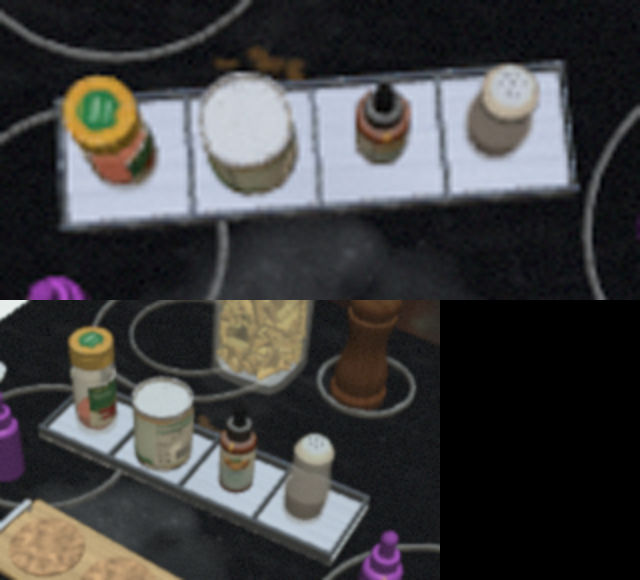

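Tops seen against bay-centre predictions: spice (101,110) against (97,112), tin (247,122) against (243,119), dropper (384,95) against (381,93), shaker (513,85) against (518,89). At about 0.6 mm per pixel, all four are within 5 mm of centre and upright.

```bash
python3 -c "
from cell import ctrl;print(ctrl.sign_off())"
```

```text
the job is handed in; nothing more can be done
None
```

I moved all four things into the tray in reverse order (left to right: spice jar, tin, dropper, shaker) and handed the job in at about 31 s; the last pictures show each one upright and within about 5 mm of its bay's centre, but no verdict came back.

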